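# Load the small flask from the bin onto the shaker

### The job

Lift the smaller of the two foil-capped conical flasks out of the grey bin and set it down upright, without dropping it, in the middle of the shaker's platform, between the fixed rod at the far end and the sliding clamp bar. Then slide the clamp bar up by its black grip post until the flask is held between the two rods without play; it is glass, so do not ram it. Keep the flask upright all the way, and leave the other things in the bin and on the bench standing where they are.

Things in the scene. Friction and masses are not known exactly. Their poses are not given: they have to be found in the camera images.
- flask: the flask to load: the smaller conical flask, clear glass with a crumpled silvery foil cap fixed on its mouth, 138 mm tall, about 80 g. Origin at the centre of its underside, z up. Base 65 mm across; neck 32 mm across, 76 to 112 mm above the origin; foil cap 38 mm across, 112 to 138 mm up, firm enough to grasp (TCP 122 mm up). About 57 mm wide where the rods touch it.
- big_flask: the larger conical flask, same shape, stays in the bin: 167 mm tall, base 81 mm, neck 34 mm and foil cap 47 mm wide. Origin at the centre of its underside.
- dropper: dropper bottle, stays in the bin: 33 mm in diameter, 108 mm tall with its rubber bulb. Origin at the centre of its underside.
- bin: grey plastic washing-up bin, fixed to the bench, open at the top: 220 mm (its x) by 280 mm (its y), 80 mm high, walls 4 mm, floor 4 mm thick. Origin at the centre of its underside. The three vessels stand upright on its floor, in any order, about 110 mm or more apart.
- shaker: white lab shaker, fixed to the bench. Origin at the centre of its underside; x points from the grip post to the fixed rod, away from the robot. Aluminium platform 230 (x) by 170 mm (y), top 60 mm above the origin. Fixed rod: 16 mm rubber rod along y at the far end, axis 25 mm above the platform, its face at x = +90 mm. The rods and their posts reach 34 mm above the platform.
- rest (a point): on the platform top, straight below the face of the fixed rod, at mid width (shaker x = +90 mm, y = 0)
- clamp_face (a point): on the platform top, straight below the face of the sliding clamp bar, at mid width; it moves with the clamp. The gap between the rods is the distance from here to rest.
- clamp_grip (a point): on the axis of the clamp's black upright grip post, 22 mm in diameter, 40 mm above the platform top and 15 mm below the top of the post; take it here from above, any yaw. It lies 62 mm behind the bar's face, so about 90 mm from the axis of a clamped flask.
- clamp (a joint): slide of the clamp bar along the shaker's x axis, m: 0 = fully back (120 mm between the rods), grows towards the fixed rod (gap = 120 mm - value), stop at 0.08; starts at 0 to 0.02, reads about 0.063 when clamped. About 2.5 N of friction; stays where it is left. The bar is a 16 mm rubber rod 120 mm long, axis 25 mm above the platform; it pushes the flask along upright.
- centrifuge: large grey bench centrifuge, part of the room, does not move: 390 mm (x) by 344 mm (y), 257 mm high, origin at the centre of its underside. It stands between the bin and the shaker, its front at about x = 0.52 m: carry the flask round in front of it or over it.
- timer: bystander: white count-down timer, 66 mm wide and 63 mm high, stands loose on the bench in front of the centrifuge
- tape: bystander: roll of tape, 82 mm across, 19 mm high, lies loose on the bench
There are look-alikes about, which are no part of the job. Leave any blue look-alike of the dropper alone.

How it is judged:
On the way, in this order (a step that is already met when the one before it is completed fails the run):
1. the small flask is lifted clear of the bin, upright (z of flask in the frame of bin above 0.085 m and angle between flask's own z axis and vertical below 0.35 rad and contact force between flask and bin below 0.01 N), for 0.1 s.
2. the small flask stands on the platform between the rods, let go, the clamp not yet closed on it (z of flask in the frame of shaker between 0.055 and 0.066 m and x of flask in the frame of shaker between 0 and 0.075 m and y of flask in the frame of shaker between -0.035 and 0.035 m and angle between flask's own z axis and vertical below 0.07 rad and contact force between flask and the fingers below 0.05 N and value of joint clamp below 0.045 m), for 0.2 s.
At the end, for the whole second after the job is handed in: The small flask stands at rest, upright within 4 degrees, on the platform between the rods, within 35 mm of the centre line; the rods are less than 62 mm apart. Larger flask and dropper bottle stand upright in the bin; they, the timer and the tape are within 30 mm of where they were (z of flask in the frame of shaker between 0.055 and 0.066 m and x of flask in the frame of shaker between 0 and 0.075 m and y of flask in the frame of shaker between -0.035 and 0.035 m and angle between flask's own z axis and vertical below 0.07 rad and distance between clamp_face and rest below 0.062 m and linear speed of flask below 0.02 m/s and velocity of joint clamp between -0.01 and 0.01 m/s and angle between each of big_flask, dropper's own z axis and vertical below 0.15 rad and distance of each of big_flask, dropper, timer, tape from where it was at the start of the episode below 0.03 m); the robot touches nothing.
It fails at once if the small flask is tipped by more than 35 degrees (angle between flask's own z axis and vertical above 0.61 rad).
It fails at once if the larger flask or the dropper bottle is tipped over or lifted (angle between any of big_flask, dropper's own z axis and vertical above 0.5 rad or z of any of big_flask, dropper in the frame of bin above 0.06 m).
It fails at once if the small flask is dropped onto the shaker from more than 20 mm above its platform (z of flask in the frame of shaker above 0.082 m and horizontal distance between flask and shaker below 0.15 m and contact force between flask and the fingers below 0.01 N).
It fails at once if the clamp is rammed into the glass with more than 40 N (contact force between clamp and flask above 40 N).
It also fails if it takes over 48 s, if anything falls off the work surface, if the arm or the gripper's body presses on something with over 40 N, if the wrist force passes 120 N, or if a joint passes its speed limit or range.

### The arm

A 6-joint arm with a two-finger parallel gripper is mounted at the origin on a cart in front of the work surface, level with it; the furniture and walls round the work are solid. World frame = base frame: x ahead of the robot, y to its left, z up, the work surface at z = 0. Lengths are in m, angles in rad, forces in N, time in s.
With the tool pointing down it reaches from about 0.375 to 0.9 m from the base axis. Payload 3.1 kg.
Tool frame: the origin (TCP) lies between the finger pads, 19 mm behind the fingertips; this is the grasp point; z points along the fingers, y is the line along which they close (so a half turn about z gives the same grasp; the last joint's range is limited). The gripper opens to 87 mm and grips with 3 to 60 N. Pads are 19 mm wide; open, the fingers measure 117 mm over their backs; the gripper's body (75 mm by 190 mm) begins 51 mm behind the grasp point.
Start: joints at [1.099, 0.527, 1.433, -0, 1.181, -0.178], TCP at [0.18, 0.598, 0.241] pointing down, gripper open.
Joint ranges: [-3.08, 3.08], [-0.75, 2.2], [0.22, 2.44], [-1.43, 4.57], [0, 2.65], [-2.85, 2.85]. Speed limits (rad/s): [2.79, 2.79, 3.14, 3.14, 3.14, 3.14].

### API

Orientations are given as a unit quaternion [x, y, z, w].
In Python, from rig import robot gives the robot as it stands.
- The arm moves only by the tool jog_arm, never from a script. Its argument "motion" is one flat list of numbers, 7 for each row, row after row: the shift along the tool's x, y, z scaled (see below), then the turn, a rotation vector about the tool's x, y, z scaled (see below), then the gripper's target within -1 to 1 (shut at 1, half-way at 0, fully open at -1). In form: [x, y, z, rx, ry, rz, hand, x, y, z, rx, ry, rz, hand, ...]. A call has 1 to 12 rows; each row shifts and turns the commanded pose from where the row before left it, along the tool's axes as they then stand; what a row does not reach is not made up. The controller multiplies each number of a shift by 4 cm and each number of a turn by 4 degrees. A row lasts 1/8 s, in which the tool goes at most 62.5 mm and 10.7 degrees, less where a joint would pass 70% of its speed; a pose out of reach is approached as far as the arm can. A call with a number of a shift or a turn outside -1 to 1 is refused whole. A call with a gripper value outside its range is refused whole. The fingers move at their own pace and stop on an object; "grip_force" is the grip in N (left out, the last holds). Time passes only in rows, so rows that do not move let the fingers close. It gives the time, the measured TCP pose, the force, the opening and the grip force at its end, in the units of the state.
- robot.get_obs(): the state, without advancing time (a new reading comes with each control period).
- robot.camera(name): name is "scene" or "top"; returns the picture (384x512x3 uint8, blue, green, red); there is no depth.
- robot.calibration(name): a dict with "fx", "fy", "cx", "cy" (pixels), "R" (3x3) and "t" (3): a world point X has camera coordinates R X + t. Camera axes: x right, y down, z forward; pixel columns grow to the right and rows downward; lengths in m; the calibration is good to about 2 mm. A picture is of the moment at which its call begins. calibration takes no time and is no camera call.
- robot.hand_in(): hands the job in; it is judged then, once.
The state is a dict: "time": time; "q": joint angles; "joint_velocities": joint speeds; "joint_torque": joint torques, N m; "position": TCP position; "tool_rot": TCP orientation; "ft_force": force on the tool from outside, world axes, zero at the start; "moment": the same for the moment, N m; "grip_width": finger opening in m; "grip_force": force on a finger pad.
Only numpy, scipy, OpenCV 4.12 (cv2) and the standard library are available. Lean on these libraries where they do the work, as an engineer would, in place of code of your own. Each camera call takes 0.05 s, during which the arm holds its last target. There are 200 camera calls.

## Working session

There is one attempt and no reset: what is moved stays moved. The work goes in short steps, Python scripts to look and compute and a tool call to move; the robot and the scene stay as the last step left them, time stands still between calls to the robot, and variables do not carry over. Pictures are saved under pics/ and viewed, at most 10 in all, crops included, and the job is handed in when it is done.

Besides the shell and the picture viewer there is one more tool, called after "Call:" as name(argument=value, ...), one argument or row to a line, values as JSON. jog_arm: Moves the arm, as the interface text tells. Shifts and turns lie within -1 to 1; 1 stands for 4 cm of shift or 4 degrees of turn. Its arguments: {"type":"object","properties":{"motion":{"type":"array","items":{"type":"number"}},"grip_force":{"type":"number"}},"required":["motion"]}

```bash
mkdir -p pics; ls; python3 - <<'E'
from rig import robot
import cv2,numpy as np
for n in("scene","top"):
    cv2.imwrite(f"pics/{n}0.png",robot.camera(n)); c=robot.calibration(n)
    print(n,c["fx"],c["cx"],c["cy"],np.round(-c["R"].T@c["t"],3),np.round(c["R"],2).tolist())
o=robot.get_obs();print(o["time"],o["position"],o["tool_rot"],o["grip_width"])
E
```

```text
pics
scene 472.3401451550431 253.16765097366118 194.36272863681913 [-0.366 -0.642  1.167] [[0.6, -0.8, 0.02], [-0.54, -0.42, -0.72], [0.59, 0.42, -0.69]]
top 350.2286297875991 256.5291264615849 184.51146891584776 [0.494 0.04  1.117] [[-0.02, -1.0, -0.0], [-1.0, 0.02, -0.07], [0.07, 0.0, -1.0]]
0.1 [0.1800694  0.59784331 0.24037015] [ 1.45864571e-01  9.89304085e-01 -9.24782742e-04 -3.15886385e-04] 0.08716159048059385
```

View pics/scene0.png

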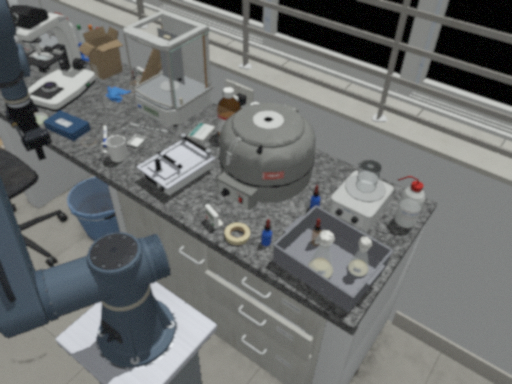

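View pics/top0.png

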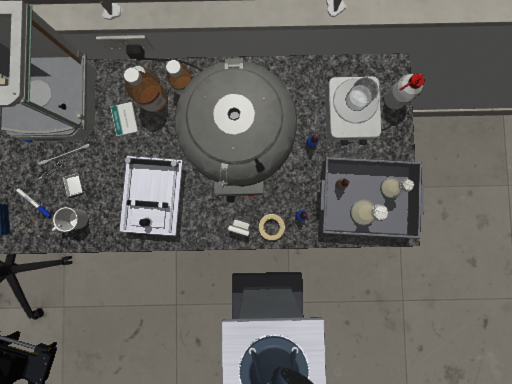

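The scene view shows the bin with flask caps at about (326,239) and (365,243), and the shaker at (178,165). The top view shows the caps at about (380,212) and (408,185), a dark dropper at (343,183), and the shaker platform at (152,195) with its grip post at (145,222). There are two candidates for the small flask, so I'll enlarge both views and triangulate the caps.

```bash
cat > h.py <<'E'
import numpy as np,cv2
from rig import robot
C={n:robot.calibration(n) for n in("scene","top")}
def ray(n,p):
    c=C[n];d=c["R"].T@np.array([(p[0]-c["cx"])/c["fx"],(p[1]-c["cy"])/c["fy"],1]);return -c["R"].T@c["t"],d/np.linalg.norm(d)
def plane(n,p,z):
    o,d=ray(n,p);return o+d*(z-o[2])/d[2]
def tri(ps,pt):
    (a,d),(b,e)=ray("scene",ps),ray("top",pt)
    s=np.linalg.lstsq(np.c_[d,-e],b-a,rcond=None)[0];p,q=a+s[0]*d,b+s[1]*e
    return (p+q)/2,np.linalg.norm(p-q)
def proj(n,X):
    c=C[n];v=c["R"]@np.asarray(X)+c["t"];return [c["fx"]*v[0]/v[2]+c["cx"],c["fy"]*v[1]/v[2]+c["cy"]]
E
python3 - <<'E'
from h import *
s=cv2.imread("pics/scene0.png");t=cv2.imread("pics/top0.png")
a=cv2.resize(s[205:305,265:395],None,fx=3,fy=3,interpolation=2)
b=cv2.resize(t[150:250,315:430],None,fx=3,fy=3,interpolation=2)
a2=cv2.resize(s[130:195,130:225],None,fx=4,fy=4,interpolation=2)
b2=cv2.resize(t[150:240,115:190],None,fx=3,fy=3,interpolation=2)
o=np.zeros((580,760,3),np.uint8)
for im,y,x in((a,0,0),(b,0,400),(a2,310,0),(b2,305,400)): 
    im=im[:580-y,:760-x];o[y:y+im.shape[0],x:x+im.shape[1]]=im
cv2.imwrite("pics/crop1.png",o)
for n,im,(y0,y1,x0,x1) in(("scene",s,(205,305,265,395)),("top",t,(150,250,315,430))):
    h=cv2.cvtColor(im,cv2.COLOR_BGR2HSV);m=((h[...,2]>185)&(h[...,1]<40)).astype(np.uint8)[y0:y1,x0:x1]
    k,_,st,ce=cv2.connectedComponentsWithStats(m)
    for i in range(1,k):
        if st[i,4]>15:print(n,st[i],ce[i]+[x0,y0])
E
```

```text
scene [ 81   0  34  11 208] [364.96634615 208.47596154]
scene [56 26 12  9 84] [326.38095238 235.02380952]
scene [97 33  9  6 40] [365.55 240.45]
top [89 30 10  9 44] [408.52272727 184.04545455]
top [ 60  56  13  14 119] [380.92436975 212.        ]
```

View pics/crop1.png

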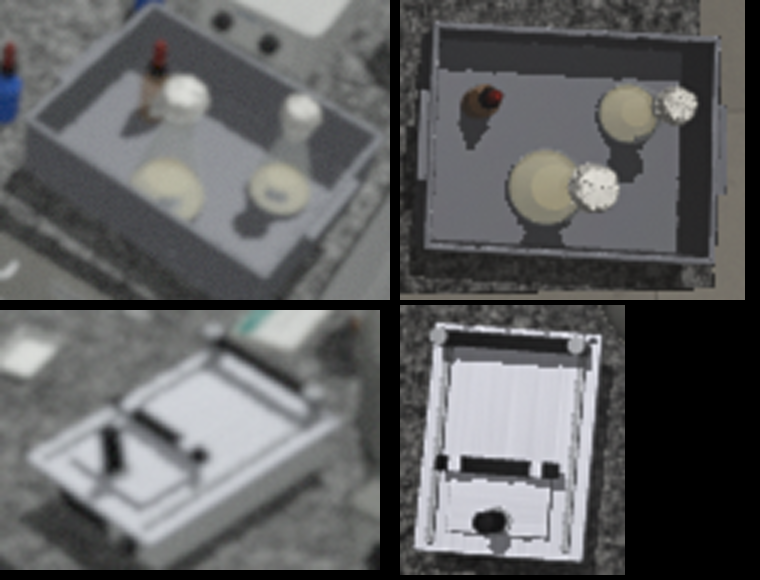

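The crop shows the two foil-capped flasks. The left one is at top (381,212) / scene (326,236), with a cap about 14 px wide. The right one is at top (408,185) / scene (365,243), with a cap about 11 px wide and a smaller base. The right one fits "smaller", so it is my target. The bottom crops show the fixed rod at the far end, the clamp bar (dark, middle) and the black grip post nearest the robot.

```bash
python3 - <<'E'
from h import *
P=lambda x,y:np.round(tri(x,y)[0],3).tolist()+[round(tri(x,y)[1],4)]
print("small cap",P((365.4,243.3),(408.4,184.7)),"big cap",P((326.3,238),(381,212)))
print("small base",plane("top",(391,188),.01),plane("scene",(358,268),.01))
print("dropper",plane("top",(345.3,182.7),.10))
t=cv2.imread("pics/top0.png");g=t.max(2)
w=np.zeros_like(g);w[158:238,122:182]=1
m=((g<60)&(w>0)).astype(np.uint8);k,_,st,ce=cv2.connectedComponentsWithStats(m)
for i in range(1,k):
    if st[i,4]>15:print("top dark",st[i],ce[i],np.round(plane("top",ce[i],.085),3))
s=cv2.imread("pics/scene0.png");g=s.max(2)
w=np.zeros_like(g);w[132:192,140:215]=1
m=((g<60)&(w>0)).astype(np.uint8);k,_,st,ce=cv2.connectedComponentsWithStats(m)
for i in range(1,k):
    if st[i,4]>10:print("scene dark",st[i],ce[i])
for c in((434,322),(604,336),(580,560),(415,548)):
    print("corner",np.round(plane("top",(115+(c[0]-400)/3,150+(c[1]-305)/3),.06),3))
E
```

```text
small cap [0.553, -0.387, 0.131, np.float64(0.003)] big cap [0.478, -0.296, 0.158, np.float64(0.0031)]
small base [ 0.55226847 -0.38481694  0.01      ] [ 0.55509375 -0.38351123  0.01      ]
dropper [ 0.56551275 -0.21800454  0.1       ]
top dark [130 159  41   7 192] [149.95833333 162.02083333] [0.639 0.356 0.085]
top dark [122 180  60  58 339] [161.22418879 225.60176991] [0.451 0.322 0.085]
top dark [136 201  22   6 106] [146.47169811 203.63207547] [0.516 0.366 0.085]
top dark [163 203   5   5  24] [164.91666667 205.08333333] [0.511 0.311 0.085]
top dark [140 219  10   8  63] [144.57142857 222.15873016] [0.462 0.371 0.085]
scene dark [184 137  21  13  38] [194.         142.92105263]
scene dark [212 136   3   6  12] [213.33333333 138.33333333]
scene dark [164 156   9   7  18] [168.         158.83333333]
scene dark [156 160   4  10  29] [157.55172414 164.51724138]
scene dark [140 176  24  16 161] [149.67080745 184.76397516]
corner [0.664 0.435 0.06 ]
corner [0.646 0.263 0.06 ]
corner [0.421 0.288 0.06 ]
corner [0.436 0.453 0.06 ]
```

The small flask axis is at about (0.553, -0.386). Its cap centre came out at z 0.131 against 0.129 expected. The shaker centre is about (0.542, 0.360) with yaw about -5.5°. Its corner spacing is 228 x 173 mm (expected 230 x 170). The bar-to-rod gap is about 108 mm, and the grip post is at about (0.462, 0.371). I'll turn the tool so it closes along the shaker's y, then travel in front of the centrifuge.

Call:
jog_arm(
  motion=[0,0,0,0,0,-0.96,-1,0,0,0,0,0,-0.96,-1,0,0,0,0,0,-0.96,-1,-0.646,-0.908,0,0,0,0,-1,-0.646,-0.908,0,0,0,0,-1,-0.646,-0.908,0,0,0,0,-1,-0.646,-0.908,0,0,0,0,-1,-0.646,-0.908,0,0,0,0,-1,-0.646,-0.908,0,0,0,0,-1,-0.646,-0.908,0,0,0,0,-1,-0.646,-0.908,0,0,0,0,-1,-0.646,-0.908,0,0,0,0,-1],
  grip_force=25,
)

```text
time: 1.6
position: [0.3824, 0.2502, 0.2411]
tool_rot: [0.046, 0.999, -0.0, -0.0]
ft_force: [1.0, 0.3, 0.6]
grip_width: 0.087
grip_force: 0.0
```

Call:
jog_arm(
  motion=[-0.232,-0.954,0,0,0,0,-1,-0.232,-0.954,0,0,0,0,-1,-0.232,-0.954,0,0,0,0,-1,-0.232,-0.954,0,0,0,0,-1,-0.232,-0.954,0,0,0,0,-1,-0.232,-0.954,0,0,0,0,-1,-0.232,-0.954,0,0,0,0,-1,-0.232,-0.954,0,0,0,0,-1,-0.232,-0.954,0,0,0,0,-1],
)

```text
time: 2.72
position: [0.4335, -0.0993, 0.2411]
tool_rot: [0.046, 0.999, 0.0, -0.0]
ft_force: [0.8, 0.9, 0.5]
grip_width: 0.087
grip_force: 0.0
```

Call:
jog_arm(
  motion=[-0.458,-0.856,0,0,0,0,-1,-0.458,-0.856,0,0,0,0,-1,-0.458,-0.856,0,0,0,0,-1,-0.458,-0.856,0,0,0,0,-1,-0.458,-0.856,0,0,0,0,-1,-0.458,-0.856,0,0,0,0,-1,-0.458,-0.856,0,0,0,0,-1,-0.458,-0.856,0,0,0,0,-1,0,0,0.5,0,0,0,-1,0,0,0.5,0,0,0,-1,0,0,0,0,0,0,-1],
)

```text
time: 4.1
position: [0.5532, -0.3832, 0.1987]
tool_rot: [0.046, 0.999, 0.002, -0.002]
ft_force: [-0.2, -0.1, 0.0]
grip_width: 0.0874
grip_force: 0.0
```

```bash
python3 - <<'E'
from h import *
s=robot.camera("scene");t=robot.camera("top")
a=cv2.resize(s[160:290,270:400],None,fx=3,fy=3,interpolation=2)
b=cv2.resize(t[130:250,315:435],None,fx=3,fy=3,interpolation=2)
o=np.zeros((390,760,3),np.uint8);o[:,:390]=a;o[:360,395:755]=b
cv2.imwrite("pics/g1.png",o)
o=robot.get_obs();print(o["position"],o["q"]);X=o["position"]
for n in C:print(n,proj(n,X),proj(n,[.553,-.386,.142]))
E
```

```text
[ 0.55461013 -0.38422606  0.20128313] [-7.71126462e-01  6.37655486e-01  1.33624561e+00 -2.50069246e-05
  1.16797244e+00 -2.25028169e+00]
scene [np.float64(369.99814737692714), np.float64(225.97320953545136)] [np.float64(366.3750060351357), np.float64(240.5683317643636)]
top [np.float64(418.58800496680294), np.float64(182.72203302596535)] [np.float64(409.47237212820835), np.float64(184.8833829814318)]
```

View pics/g1.png

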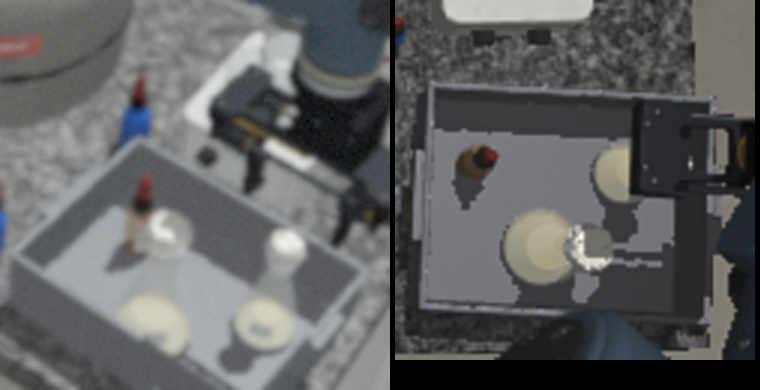

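The fingers straddle the small cap, with their scene midpoint at about (370,226) above the cap at (366,243), as projected. I'll descend and grip.

Call:
jog_arm(
  motion=[0.01,-0.03,0.47,0,0,0,-1,0,0,0.47,0,0,0,-1,0,0,0.47,0,0,0,-1,0,0,0.47,0,0,0,-1,0,0,0,0,0,0,-1,0,0,0,0,0,0,1,0,0,0,0,0,0,1,0,0,0,0,0,0,1,0,0,0,0,0,0,1,0,0,0,0,0,0,1],
  grip_force=20,
)

```text
time: 5.45
position: [0.5541, -0.3855, 0.1263]
tool_rot: [0.046, 0.999, -0.0, 0.0]
ft_force: [-0.7, 0.6, 0.1]
grip_width: 0.0448
grip_force: 0.0
```

Call:
jog_arm(
  motion=[0,0,0,0,0,0,1,0,0,0,0,0,0,1,0,0,0,0,0,0,1,0,0,0,0,0,0,1],
)

```text
time: 5.95
position: [0.5541, -0.3854, 0.1261]
tool_rot: [0.046, 0.999, 0.0, 0.0]
ft_force: [0.9, 0.7, 0.7]
grip_width: 0.0355
grip_force: 19.5
```

Call:
jog_arm(
  motion=[0,0,-0.2,0,0,0,1,0,0,-0.4,0,0,0,1,0,0,-0.6,0,0,0,1,0,0,-0.7,0,0,0,1,0,0,-0.7,0,0,0,1,0,0,-0.7,0,0,0,1,0,0,-0.7,0,0,0,1,0,0,-0.5,0,0,0,1,0,0,-0.3,0,0,0,1,0,0,0,0,0,0,1],
)

```text
time: 7.2
position: [0.5543, -0.3857, 0.3196]
tool_rot: [0.046, 0.999, -0.001, 0.001]
ft_force: [0.1, 0.3, -0.5]
grip_width: 0.0354
grip_force: 19.5
```

```bash
python3 - <<'E'
from h import *
s=robot.camera("scene")
cv2.imwrite("pics/g2.png",cv2.resize(s[120:310,230:420],None,fx=3,fy=3,interpolation=2))
o=robot.get_obs();X=o["position"];print(X,o["grip_width"],o["ft_force"])
print(proj("scene",X),proj("scene",X-[0,0,.122]))
E
```

```text
[ 0.55391809 -0.38532933  0.3182628 ] 0.03502994418369266 [-0.18104711  0.65852925 -1.48183505]
[np.float64(378.7704573222933), np.float64(196.01700948002843)] [np.float64(369.9015851875047), np.float64(227.5142088972248)]
```

View pics/g2.png

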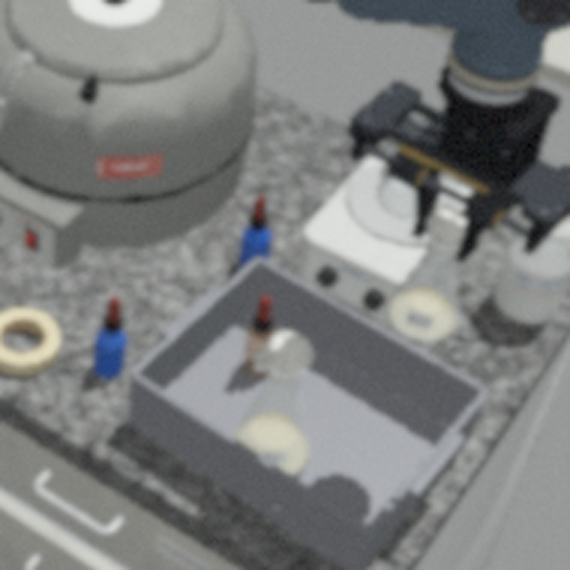

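The small flask is held upright at crop (425,290) with its base clear of the bin, and the big flask and dropper are still standing. I'll carry it round the front.

Call:
jog_arm(
  motion=[0.2,0.38,0,0,0,0,1,0.419,0.755,0,0,0,0,1,0.419,0.755,0,0,0,0,1,0.419,0.755,0,0,0,0,1,0.419,0.755,0,0,0,0,1,0.419,0.755,0,0,0,0,1,0.419,0.755,0,0,0,0,1,0.419,0.755,0,0,0,0,1,0.419,0.755,0,0,0,0,1,0.2,0.755,0,0,0,0,1],
)

```text
time: 8.5
position: [0.4293, -0.0845, 0.3171]
tool_rot: [0.046, 0.999, 0.001, -0.001]
ft_force: [-0.1, -0.3, -0.1]
grip_width: 0.0354
grip_force: 19.6
```

Call:
jog_arm(
  motion=[0.08,0.8,0,0,0,0,1,0.08,0.8,0,0,0,0,1,0.08,0.8,0,0,0,0,1,0.08,0.8,0,0,0,0,1,0.08,0.8,0,0,0,0,1,0.08,0.8,0,0,0,0,1,0.08,0.8,0,0,0,0,1,0.08,0.8,0,0,0,0,1,0.08,0.8,0,0,0,0,1,0.08,0.8,0,0,0,0,1,0,0.8,0,0,0,0,1,0,0.5,0,0,0,0,1],
)

```text
time: 10.0
position: [0.4326, 0.2885, 0.3171]
tool_rot: [0.045, 0.999, -0.0, -0.001]
ft_force: [1.0, -0.4, -1.4]
grip_width: 0.0352
grip_force: 19.7
```

Call:
jog_arm(
  motion=[-0.3,0.17,0,0,0,0,1,-0.61,0.34,0,0,0,0,1,-0.61,0.34,0,0,0,0,1,-0.61,0.34,0,0,0,0,1,-0.61,0.34,0,0,0,0,1,-0.61,0.34,0,0,0,0,1,-0.3,0.17,0.4,0,0,0,1,0,0,0.7,0,0,0,1,0,0,0.7,0,0,0,1,0,0,0.4,0,0,0,1,0,0,0.2,0,0,0,1,0,0,0,0,0,0,1],
)

```text
time: 11.5
position: [0.586, 0.3552, 0.2218]
tool_rot: [0.046, 0.999, -0.0, -0.0]
ft_force: [-0.3, 0.6, -1.0]
grip_width: 0.0355
grip_force: 19.7
```

```bash
python3 - <<'E'
from h import *
s=robot.camera("scene");t=robot.camera("top")
a=cv2.resize(s[100:220,110:240],None,fx=3,fy=3,interpolation=2)
b=cv2.resize(t[140:250,100:215],None,fx=3,fy=3,interpolation=2)
o=np.zeros((360,760,3),np.uint8);o[:,:390]=a;o[:330,395:740]=b
cv2.imwrite("pics/g3.png",o)
o=robot.get_obs();X=o["position"];print(X,o["time"])
for n in C:
  B=X-[0,0,.122];print(n,np.round(proj(n,B),1))
E
```

```text
[0.5865911  0.35559336 0.22315361] 11.6
scene [184.5 147.3]
top [148.2 179.2]
```

View pics/g3.png

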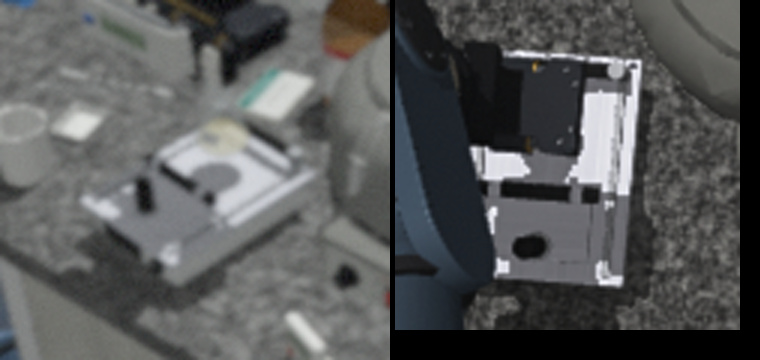

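The flask hangs upright over the platform between the rods, with its base at scene crop (228,137), and the clamp bar is well behind it. I'll lower it gently.

Call:
jog_arm(
  motion=[0,0,0.3,0,0,0,1,0,0,0.3,0,0,0,1,0,0,0.2,0,0,0,1,0,0,0.1,0,0,0,1,0,0,0.06,0,0,0,1,0,0,0.04,0,0,0,1,0,0,0,0,0,0,1,0,0,0,0,0,0,1],
)

```text
time: 12.6
position: [0.5861, 0.3554, 0.1823]
tool_rot: [0.046, 0.999, 0.0, 0.0]
ft_force: [-1.1, 0.8, -1.0]
grip_width: 0.0355
grip_force: 19.7
```

Call:
jog_arm(
  motion=[0,0,0.02,0,0,0,1,0,0,0,0,0,0,0.1,0,0,0,0,0,0,-0.2,0,0,0,0,0,0,-0.6,0,0,0,0,0,0,-1,0,0,0,0,0,0,-1,0,0,0,0,0,0,-1,0,0,0,0,0,0,-1,0,0,0,0,0,0,-1],
)

```text
time: 13.72
position: [0.586, 0.3554, 0.1813]
tool_rot: [0.046, 0.999, -0.0, 0.0]
ft_force: [0.5, 0.0, -0.8]
grip_width: 0.0868
grip_force: 0.0
```

Call:
jog_arm(
  motion=[0,0,-0.2,0,0,0,-1,0,0,-0.5,0,0,0,-1,0,0,-0.7,0,0,0,-1,0,0,-0.5,0,0,0,-1,0.4,0.015,0,0,0,0,-1,0.8,0.02,0,0,0,0,-1,0.8,0.02,0,0,0,0,-1,0.8,0.02,0,0,0,0,-1,0.32,0.015,0,0,0,0,-1,0,0,0,0,0,0,-1],
)

```text
time: 14.98
position: [0.4611, 0.3705, 0.257]
tool_rot: [0.045, 0.999, -0.0, -0.0]
ft_force: [-0.2, -0.5, 0.5]
grip_width: 0.0873
grip_force: 0.0
```

```bash
python3 - <<'E'
from h import *
s=robot.camera("scene");t=robot.camera("top")
a=cv2.resize(s[90:210,120:240],None,fx=3,fy=3,interpolation=2)
b=cv2.resize(t[140:250,100:215],None,fx=3,fy=3,interpolation=2)
o=np.zeros((360,760,3),np.uint8);o[:,:360]=a;o[:330,395:740]=b
cv2.imwrite("pics/g4.png",o)
o=robot.get_obs();X=o["position"];print(X,o["time"])
for P in(X,[.462,.371,.115],[.462,.371,.06],[.5865,.3557,.06],[.5865,.3557,.198]):
  print([np.round(proj(n,P),1) for n in C])
E
```

```text
[0.46296103 0.37049217 0.25723462] 15.075
[array([151.3, 126.1]), array([122.2, 224.3])]
[array([156.3, 159.9]), array([141.2, 222.5])]
[array([158.2, 171.9]), array([147.2, 221.8])]
[array([185.3, 156.1]), array([152.4, 180.4])]
[array([182.2, 125.4]), array([136.8, 176.1])]
```

View pics/g4.png

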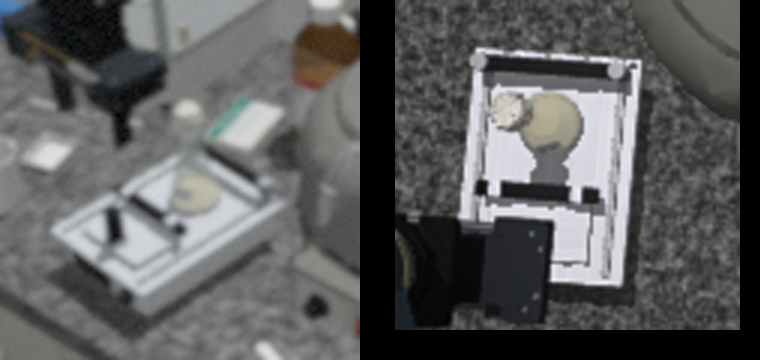

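The flask stands upright mid-platform: base at top crop (551,123) and cap top at scene crop (187,110). The post is at scene crop (112,212) to (116,240), within 1 px of prediction. I'll lower onto the post and grip it lightly, so that the grip slips before it could ram the glass.

Call:
jog_arm(
  motion=[0,0,0.9,0,0,0,-1,0,0,0.9,0,0,0,-1,0,0,0.8,0,0,0,-1,0,0,0.7,0,0,0,-1,0,0,0.4,0,0,0,-1,0,0,0.22,0,0,0,-1,0,0,0,0,0,0,1,0,0,0,0,0,0,1,0,0,0,0,0,0,1,0,0,0,0,0,0,1,0,0,0,0,0,0,1,0,0,0,0,0,0,1],
  grip_force=12,
)

```text
time: 16.58
position: [0.462, 0.3704, 0.1005]
tool_rot: [0.046, 0.999, 0.0, 0.0]
ft_force: [-0.0, 1.3, -0.9]
grip_width: 0.0349
grip_force: 0.0
```

Call:
jog_arm(
  motion=[0,0,0,0,0,0,1,0,0,0,0,0,0,1,0,0,0,0,0,0,1,0,0,0,0,0,0,1,0,0,0,0,0,0,1,0,0,0,0,0,0,1],
)

```text
time: 17.32
position: [0.4619, 0.37, 0.1004]
tool_rot: [0.046, 0.999, -0.0, -0.0]
ft_force: [0.6, -4.3, 1.4]
grip_width: 0.0219
grip_force: 12.0
```

Call:
jog_arm(
  motion=[-0.1,0,0,0,0,0,1,-0.2,0,0,0,0,0,1,-0.2,0,0,0,0,0,1,-0.2,0,0,0,0,0,1,-0.15,0,0,0,0,0,1,-0.1,0,0,0,0,0,1,0,0,0,0,0,0,1],
)

```text
time: 18.2
position: [0.5006, 0.3664, 0.1004]
tool_rot: [0.046, 0.999, -0.0, 0.0]
ft_force: [-2.9, -4.9, 2.9]
grip_width: 0.0218
grip_force: 12.0
```

Call:
jog_arm(
  motion=[-0.05,0,0,0,0,0,1,-0.05,0,0,0,0,0,1,-0.05,0,0,0,0,0,1,0,0,0,0,0,0,1],
)

```text
time: 18.7
position: [0.5058, 0.3659, 0.1004]
tool_rot: [0.046, 0.999, -0.0, -0.0]
ft_force: [-2.6, -5.4, 2.8]
grip_width: 0.0217
grip_force: 12.0
```

Call:
jog_arm(
  motion=[-0.03,0,0,0,0,0,1,-0.03,0,0,0,0,0,1,-0.03,0,0,0,0,0,1,0,0,0,0,0,0,1],
)

```text
time: 19.2
position: [0.5093, 0.3656, 0.1004]
tool_rot: [0.046, 0.999, -0.0, -0.0]
ft_force: [-2.5, -3.7, 3.3]
grip_width: 0.0213
grip_force: 12.0
```

Call:
jog_arm(
  motion=[-0.025,0,0,0,0,0,1,-0.025,0,0,0,0,0,1,0,0,0,0,0,0,1],
)

```text
time: 19.58
position: [0.5112, 0.3654, 0.1004]
tool_rot: [0.046, 0.999, -0.0, -0.0]
ft_force: [-3.1, -4.2, 3.5]
grip_width: 0.0219
grip_force: 12.0
```

Call:
jog_arm(
  motion=[-0.025,0,0,0,0,0,1,-0.025,0,0,0,0,0,1,0,0,0,0,0,0,1],
)

```text
time: 19.95
position: [0.5127, 0.3652, 0.1004]
tool_rot: [0.046, 0.999, -0.001, -0.001]
ft_force: [-4.3, -4.5, 4.6]
grip_width: 0.0215
grip_force: 12.0
```

Call:
jog_arm(
  motion=[-0.025,0,0,0,0,0,1,0,0,0,0,0,0,1],
)

```text
time: 20.2
position: [0.513, 0.3652, 0.1004]
tool_rot: [0.046, 0.999, -0.001, -0.002]
ft_force: [-5.3, -4.0, 6.0]
grip_width: 0.0215
grip_force: 12.0
```

Call:
jog_arm(
  motion=[-0.025,0,0,0,0,0,1,0,0,0,0,0,0,1],
)

```text
time: 20.45
position: [0.5133, 0.3652, 0.1004]
tool_rot: [0.046, 0.999, -0.001, -0.002]
ft_force: [-7.3, -3.5, 5.5]
grip_width: 0.0215
grip_force: 12.0
```

The motion has stalled after 51 mm of travel, as predicted for a clamp value of about 0.063, with force rising to 7 N. The flask is held, so I'll release and retreat.

Call:
jog_arm(
  motion=[0.01,0,0,0,0,0,1,0,0,0,0,0,0,0.3,0,0,0,0,0,0,0,0,0,0,0,0,0,-0.4,0,0,0,0,0,0,-0.4,0,0,0,0,0,0,-0.4,0,0,-0.2,0,0,0,-0.4,0,0,-0.6,0,0,0,-0.4,0.4,0,-0.8,0,0,0,-0.4,0.5,0,-0.9,0,0,0,-0.4,0.2,0,-0.6,0,0,0,-0.4,0,0,0,0,0,0,-0.4],
)

```text
time: 21.95
position: [0.4719, 0.3704, 0.2272]
tool_rot: [0.045, 0.999, 0.001, 0.002]
ft_force: [-0.1, -0.3, 0.4]
grip_width: 0.061
grip_force: 0.0
```

```bash
python3 - <<'E'
from h import *
s=robot.camera("scene");t=robot.camera("top")
o=np.zeros((560,760,3),np.uint8)
o[:360,:360]=cv2.resize(s[90:210,120:240],None,fx=3,fy=3,interpolation=2)
o[:330,395:740]=cv2.resize(t[140:250,100:215],None,fx=3,fy=3,interpolation=2)
o[365:545,:500]=cv2.resize(t[150:240,210:460],None,fx=2,fy=2,interpolation=2)
cv2.imwrite("pics/g5.png",o)
o=robot.get_obs();print(o["position"],o["time"],o["ft_force"],o["grip_width"])
E
```

```text
[0.47125217 0.36943066 0.22433171] 22.05 [ 0.95037258 -0.48291605 -0.98065112] 0.060860649544193325
```

View pics/g5.png

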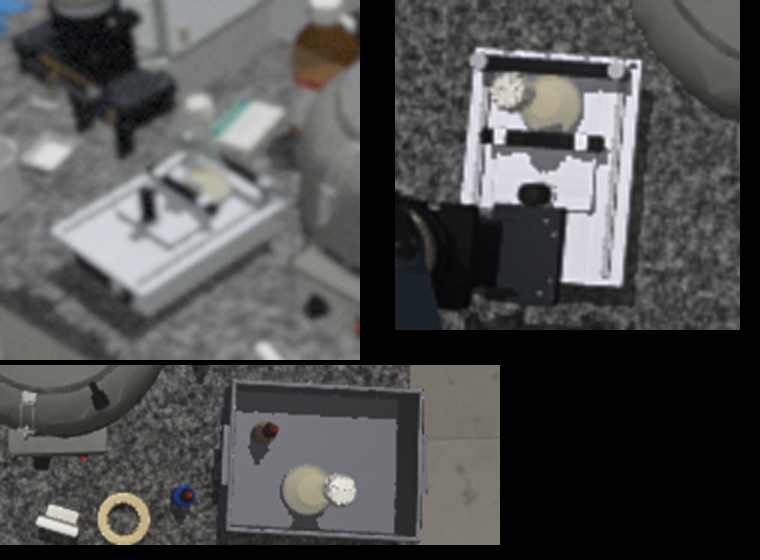

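The flask is upright between the rods: the far rod is at row 68 and the bar at row 140 of the top crop, about 58 mm face to face. The timer, tape, big flask and dropper are where they were, and the gripper is clear of everything.

```bash
python3 -c "
from rig import robot
print(robot.hand_in())"
```

```text
the job is handed in; nothing more can be done
None
```

The small flask stands upright on the shaker platform, clamped between the two rods (about 58 mm apart in the last picture), and the job was handed in at about 22 s; the hand-in call gave no verdict.

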